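# Restock the dispensary cabinet

### The job

The small amber jars on the counter look alike, but some are full and some nearly empty: use the balance to sort them - a full jar takes the pan down, a nearly empty one leaves it up. Stand the full jars in the wooden rack on the inside of the green cabinet door and the nearly empty ones in the white refill tray, then push the door shut until it seats on its catch, with every jar still upright in its place. Leave the other things on the counter where they are.

Things in the scene. Friction and masses are not known exactly. Their poses are not given: they have to be found in the camera images.
- jar_1_center (a point): amber glass jar with a cream label and a black cap, one of up to five that look exactly alike (full or nearly empty inside; null if absent). 108 tall: body 64 diameter up to 66, with a heavy base, narrow neck, then a 40 diameter cap from 78 to 108 above the underside. This point is at its centre, 54 above the underside and 39 below the middle of the cap; z is up the jar. Full 0.38 to 0.46 kg, nearly empty 0.14 to 0.18 kg
- jar_2_center (a point): amber glass jar with a cream label and a black cap, one of up to five that look exactly alike (full or nearly empty inside; null if absent). 108 tall: body 64 diameter up to 66, with a heavy base, narrow neck, then a 40 diameter cap from 78 to 108 above the underside. This point is at its centre, 54 above the underside and 39 below the middle of the cap; z is up the jar. Full 0.38 to 0.46 kg, nearly empty 0.14 to 0.18 kg
- jar_3_center (a point): amber glass jar with a cream label and a black cap, one of up to five that look exactly alike (full or nearly empty inside; null if absent). 108 tall: body 64 diameter up to 66, with a heavy base, narrow neck, then a 40 diameter cap from 78 to 108 above the underside. This point is at its centre, 54 above the underside and 39 below the middle of the cap; z is up the jar. Full 0.38 to 0.46 kg, nearly empty 0.14 to 0.18 kg
- jar_4_center (a point): amber glass jar with a cream label and a black cap, one of up to five that look exactly alike (full or nearly empty inside; null if absent). 108 tall: body 64 diameter up to 66, with a heavy base, narrow neck, then a 40 diameter cap from 78 to 108 above the underside. This point is at its centre, 54 above the underside and 39 below the middle of the cap; z is up the jar. Full 0.38 to 0.46 kg, nearly empty 0.14 to 0.18 kg
- jar_5_center (a point): amber glass jar with a cream label and a black cap, one of up to five that look exactly alike (full or nearly empty inside; null if absent). 108 tall: body 64 diameter up to 66, with a heavy base, narrow neck, then a 40 diameter cap from 78 to 108 above the underside. This point is at its centre, 54 above the underside and 39 below the middle of the cap; z is up the jar. Full 0.38 to 0.46 kg, nearly empty 0.14 to 0.18 kg
- beam (a joint): tilt of the brass balance beam, rad: 0 = pan up (as when empty), 0.14 = pan fully down. The pan drops 17 mm, staying level. It tips for a load of about 0.27 kg at the pan's centre; it settles within about 1 s
- pan_top (a point): round brass pan, 112 diameter, on the robot-side end of the balance beam, with a flat top that stays level as it drops, and a 3 mm wire rim that is only drawn. This point: centre of its top surface, about 84 above the counter when up. The beam runs from it away from the robot to a steel weight; the pivot is 125 away
- tray: white open refill tray fixed on the counter, 200 (its x) by 110 (its y), 60 high, walls and floor 5 thick, inside 190 by 100: room for two jars side by side along x. Origin: centre of its underside; z up
- rack (a point): open wooden rack on the inside face of the cabinet door, swinging with it. This point: centre of its floor's top surface (28 above the counter); x points away from the door panel, y runs along the door toward the hinge, z up. Inside 80 (x) by 225 (y): three jars in a row along y, 75 apart. Its rails stand 55 above its floor; the door panel is the fourth side
- door_hinge (a point): point on the door's upright hinge axis, 77 above the counter, at the cabinet's left front edge as the robot sees it; axes as the rack's. In the rack's frame the hinge is at x = -39, y = +146, the door's free edge at y = -154, the panel's inner face at x = -40 and its outer face at x = -53. The panel is 300 wide, its top 153 above the counter
- door (a joint): opening angle of the cabinet door, rad: 0 = shut, seated on its catch; about 1.6 = wide open; it stays where it is left (light friction). Shutting swings its free edge away from the robot and rightward. A spring ball catch resists from about 0.08 rad with 5 to 8 N at the free edge, has its crest near 0.035 rad, then pulls the door home
- cabinet: low cream metal cabinet fixed on the counter, 160 deep (x), 300 wide (y), 155 high. Origin: centre of its underside; its open front is at x = -80 and faces the robot; the green door hinges at its +y front edge
- tamper: bystander: small wood and cork tamper, 44 diameter, 48 high; origin at its underside
- spoon: bystander: spoon lying on the counter, 170 long
- mortar: bystander: white ceramic bowl, 110 diameter, 70 high; origin at its underside
- stock_a: bystander: large amber stock jar, 84 diameter, 150 high; origin at its underside
- stock_b: bystander: large amber stock jar, 84 diameter, 150 high; origin at its underside
- cork_lid: bystander: loose cork lid, 50 diameter, 20 high; origin at its underside
Mind the look-alikes: they are no part of the job. What is shaped like the part that bears jar_3_center but blue is not meant.

How it is judged:
By the outcome, as a careful person would: the job done as asked, in the order asked, and still so for the second after the job is handed in, with the robot touching nothing.
Of jar_1, jar_2, jar_3, jar_4, jar_5 only 3 to 5 are there at a start; the rules pass over those that are not, and their reading is None.
At some moment in a run one of jar_1, jar_2, jar_3, jar_4, jar_5 may be knocked a few centimetres aside while the robot is not near it.
It also fails if it takes over 210 s, if anything falls off the work surface, if the arm or the gripper's body presses on something with over 40 N, if the wrist force passes 120 N, or if a joint passes its speed limit or range.

### The arm

A 7-joint arm with a two-finger parallel gripper is mounted at the origin on the work surface. World frame = base frame: x ahead of the robot, y to its left, z up, the work surface at z = 0. Lengths are in m, angles in rad, forces in N, time in s.
With the tool pointing down it reaches from about 0.425 to 0.825 m from the base axis. Payload 3.6 kg.
Tool frame: the origin (TCP) lies on the centre line of the jaws, within the pads' length; the fingertips stand 14 mm ahead of it and the grasp point (between the pads) lies 5 mm behind it (ctrl.tip_extent is the distance from the TCP to the fingertips, in m); z points along the fingers, y is the direction in which the jaws open and shut (so a half turn about z gives the same grasp; the last joint's range is limited). The gripper opens to 85 mm and grips with 20 to 120 N. Pads are 22 mm wide; open, the fingers measure 114 mm over their backs; the gripper's body (76 mm by 85 mm) begins 54 mm behind the grasp point. The pads swing forward as they close: fully open they stand 13 mm farther back than shut.
Start: joints at [1.274, 0.615, -0.013, 1.423, 0.008, 1.103, -0.04], TCP at [0.173, -0.626, 0.21] pointing down, gripper open.
Joint ranges: [-3.12, 3.12], [-0.3, 2.06], [-1.34, 1.32], [0.26, 2.42], [-1.36, 4.5], [0.01, 1.98], [-2.84, 2.84]. Speed limits (rad/s): [2.79, 2.79, 3.14, 3.14, 3.14, 3.14, 3.14].

### API

Orientations are given as a rotation vector (axis times angle).
In Python, from plant import ctrl, inverse_kinematics, optics, sensors gives the robot as it stands. Calls block until the motion is done:
- ctrl.move_ptp(position, orientation): joint-space move of the TCP to a pose.
- ctrl.move_l(position, ori=None, max_speed=0.15, guard=None): straight line of the TCP; ori=None keeps the orientation; max_speed is the mean speed in m/s. With guard (N) it stops when the force on the tool has changed by that much, and returns True; else False.
- ctrl.set_joints(angles): joint-space move.
- ctrl.move_gripper(opening): finger opening in m; the grip force is fixed at half the most; returns when the fingers have stopped.
- ctrl.hold(seconds).
- inverse_kinematics(position, orientation): joint angles nearest the present ones, or None.
- optics.grab_frame(name): name is "side" or "top"; returns (picture, depth): 384x512x3 uint8, red, green, blue; 384x512 float32, m along the optical axis (not along the pixel's ray), 0 where there is no reading.
- optics.get_calibration(name): a dict with "fx", "fy", "cx", "cy" (pixels), "xyz" and "rotation" of the camera in the world. Camera axes: x right, y down, z forward; pixel columns grow to the right and rows downward; lengths in m; the calibration is good to about 2 mm. A picture is of the moment at which its call begins. get_calibration takes no time and is no camera call.
A pose or a line that the arm cannot do raises ctrl.Unreachable and nothing moves.
- ctrl.finish_job(): hands the job in, once; it reports no verdict.
Readings, each from a call of its own:
- sensors.current_t(): time.
- sensors.current_joints(): joint angles.
- sensors.current_qvel(): joint speeds.
- sensors.current_tau(): joint torques, N m.
- sensors.current_ee_pos(): TCP position.
- sensors.current_ee_rot(): TCP orientation.
- sensors.current_wrist_force(): force on the tool from outside, world axes, zero at the start.
- sensors.current_moment(): the same for the moment, N m.
- sensors.current_finger_gap(): finger opening in m.
Only numpy, scipy, OpenCV 4.12 (cv2) and the standard library are available. Lean on these libraries where they do the work, as an engineer would, in place of code of your own. Each camera call takes 0.05 s, during which the arm holds its last target. There are 200 camera calls.

## Working session

There is one attempt and no reset: what is moved stays moved. The work goes in short steps, each a Python script; the robot and the scene stay as the last script left them, time stands still between calls to the robot, and variables do not carry over. Pictures are saved under pics/ and viewed, about 12 in all and at most 16, crops included, and the job is handed in when it is done.

```bash
ls; mkdir -p pics; python3 - <<'E'
from plant import ctrl, optics, sensors
import cv2, numpy as np
for n in("side","top"):
    p,d=optics.grab_frame(n); cv2.imwrite(f"pics/{n}0.png",p[:,:,::-1]); np.savez(f"pics/{n}0.npz",p=p,d=d)
    c=optics.get_calibration(n); print(n,c)
print(sensors.current_t(),sensors.current_ee_pos(),sensors.current_ee_rot())
E
```

```text
pics
side {'fx': 499.01999018760193, 'fy': 499.01999018760193, 'cx': 251.14064213053902, 'cy': 192.97052430245162, 'xyz': array([-0.06147184, -1.00015416,  1.45479513]), 'rotation': array([-2.36942462,  0.65854975, -0.24691558])}
top {'fx': 486.5799505793997, 'fy': 486.5799505793997, 'cx': 254.2606850470424, 'cy': 196.57222914782884, 'xyz': array([ 0.35667003, -0.03588016,  1.66918994]), 'rotation': array([-2.16322803,  2.16935653, -0.12971559])}
0.1 [ 0.17302718 -0.62575057  0.20872635] [-3.11070115e+00 -4.22234689e-01  5.94526305e-04]
```

View pics/top0.png

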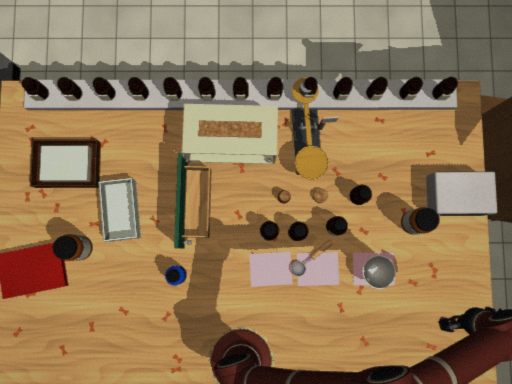

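View pics/side0.png

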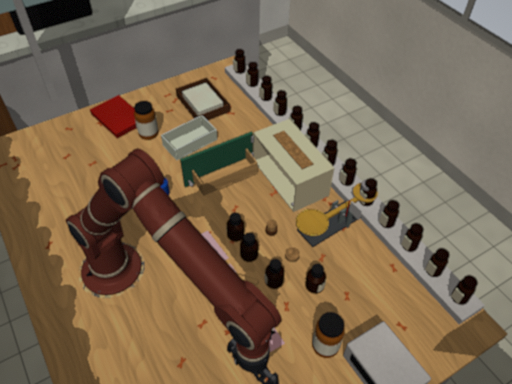

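Top view: there are four look-alike small amber jars, with caps at px (270,231), (298,231), (337,226) and (361,195). Things that could be mistaken for them are the blue jar (175,275), the large stock jars (70,247) and (420,220), and the back-shelf bottles (row ~88). The tray is at (119,210), with a dark-framed look-alike at (65,162). The rack is at (197,202) on the open green door, and the pan is at (311,163).

```bash
cat > h.py <<'E'
import numpy as np, cv2
from scipy.spatial.transform import Rotation as R
from plant import ctrl, optics, sensors, inverse_kinematics
def cam(n):
    c=optics.get_calibration(n); return c, R.from_rotvec(c['rotation']).as_matrix()
def grab(n,save=None):
    p,d=optics.grab_frame(n)
    if save: cv2.imwrite(f"pics/{save}.png",p[:,:,::-1])
    return p,d
def cloud(n,d):
    c,M=cam(n); v,u=np.mgrid[:384,:512]
    P=np.stack([(u-c['cx'])/c['fx']*d,(v-c['cy'])/c['fy']*d,d],-1)@M.T+c['xyz']
    P[d==0]=np.nan; return P
def ray(n,u,v,z):
    c,M=cam(n); r=M@np.array([(u-c['cx'])/c['fx'],(v-c['cy'])/c['fy'],1]); o=c['xyz']
    return o+r*(z-o[2])/r[2]
def proj(n,X):
    c,M=cam(n); q=M.T@(np.array(X)-c['xyz']); return q[0]/q[2]*c['fx']+c['cx'],q[1]/q[2]*c['fy']+c['cy']
def caps(p,d,n="top"):
    "dark cap tops at z~0.108 .. returns list of xyz,u,v,npx"
    P=cloud(n,d); m=((P[...,2]>.095)&(P[...,2]<.22)&(p.max(-1)<60)).astype(np.uint8)
    k,l,s,c=cv2.connectedComponentsWithStats(m); out=[]
    for i in range(1,k):
        if s[i,4]>40:
            z=np.nanmedian(P[...,2][l==i]); out.append((*np.round(ray(n,*c[i],z),4),*np.round(c[i],1),s[i,4]))
    return out
E
python3 - <<'E'
from h import *
for n in("side","top"):
    f=np.load(f"pics/{n}0.npz");p,d=f['p'],f['d'];P=cloud(n,d)
    print(n)
    for c in caps(p,d,n): print(*c)
    def med(name,m):
        q=P[m]; 
        if len(q): print(name,len(q),np.nanmedian(q,0).round(4),'min',np.nanpercentile(q,1,axis=0).round(3),'max',np.nanpercentile(q,99,axis=0).round(3))
    if n=="top":
        r,g,b=[p[...,i].astype(int) for i in range(3)]
        z=P[...,2]; print('table z',np.nanmedian(z))
        v,u=np.mgrid[:384,:512]
        box=lambda a,b_,c,e:(u>a)&(u<b_)&(v>c)&(v<e)
        tr=box(90,145,170,250)&(z>.045)&(z<.08); med('tray rim',tr)
        q=P[tr][:,:2].astype(np.float32); print('tray rect',cv2.minAreaRect(q))
        pan=box(290,335,140,185)&(z>.06)&(z<.11)&(r-b>60); med('pan',pan)
        q=P[pan][:,:2].astype(np.float32);print('pan circ',cv2.minEnclosingCircle(q))
        door=box(160,200,145,260)&(z>.13)&(g-r>15); med('door top',door); print(cv2.minAreaRect(P[door][:,:2].astype(np.float32)))
        rk=box(180,220,155,250)&(z>.065)&(z<.1)&(r-b>15); med('rack rail',rk);print(cv2.minAreaRect(P[rk][:,:2].astype(np.float32)))
        cb=box(170,290,95,170)&(z>.14)&(z<.17)&~((g-r>15)); med('cab',cb);print(cv2.minAreaRect(P[cb][:,:2].astype(np.float32)))
        for nm,bx in(('tamper',(276,293,186,205)),('cork',(311,328,186,204)),('stockA',(50,85,230,265)),('stockB',(400,442,200,238)),('mortar',(358,400,252,290))):
            m=box(*bx)&(z>.015); med(nm,m)
cv2.imwrite('pics/crop1.png',cv2.resize(np.load('pics/top0.npz')['p'][140:290,155:405,::-1],None,fx=3.2,fy=3.2,interpolation=cv2.INTER_CUBIC))
E
```

```text
side
0.2789 1.2229 0.2073 62.2 20.0 331
0.9034 0.6825 0.1159 239.5 55.7 114
0.9011 0.5635 0.1199 252.7 68.7 119
0.9005 0.4502 0.1185 266.3 82.8 119
0.9026 0.3366 0.1161 281.2 97.7 119
0.3715 0.5323 0.15 143.0 107.8 192
0.9026 0.2232 0.115 296.7 113.4 136
0.9014 0.1076 0.1166 313.2 130.0 140
0.5127 0.1877 0.1223 216.1 152.8 739
0.9009 -0.0075 0.1173 330.9 147.7 158
0.8999 -0.1223 0.119 349.7 166.6 168
0.8929 -0.2452 0.1316 370.6 186.9 159
0.8996 -0.3505 0.1182 391.4 208.8 204
0.4268 -0.1021 0.107 235.1 217.8 90
0.8974 -0.4661 0.1209 414.8 232.3 221
0.0091 -0.0517 0.1638 108.6 251.2 674
0.4246 -0.1982 0.1081 249.1 237.9 104
0.8974 -0.5802 0.1208 440.0 257.7 244
0.4418 -0.3274 0.1082 275.0 264.6 117
0.5446 -0.4103 0.109 317.1 269.5 113
0.8962 -0.6946 0.122 467.2 285.1 272
0.4534 -0.5925 0.1508 330.7 324.4 518
top
0.897 0.6779 0.1316 31.4 85.5 255
0.8963 0.5641 0.1324 66.4 85.5 247
0.8957 0.4506 0.1335 101.2 85.6 239
0.8953 0.3376 0.1334 136.0 85.7 229
0.8948 0.2241 0.1342 170.9 85.7 217
0.8946 0.1115 0.1346 205.5 85.7 216
0.8948 -0.0012 0.1349 240.1 85.6 212
0.8954 -0.1144 0.1336 274.8 
[... 1231 characters left out ...]
38), (0.08528872579336166, 0.26567184925079346), 88.75679779052734)
cab 4659 [0.7439 0.0304 0.1558] min [ 0.666 -0.116  0.148] max [0.825 0.178 0.165]
((0.7205486297607422, 0.03778008371591568), (0.31389346718788147, 0.2147321254014969), 88.64291381835938)
tamper 124 [ 0.5418 -0.1468  0.0465] min [ 0.525 -0.169  0.016] max [ 0.56  -0.128  0.055]
cork 152 [ 0.5488 -0.2741  0.0209] min [ 0.525 -0.296  0.015] max [ 0.573 -0.251  0.029]
stockA 874 [0.3673 0.5355 0.1434] min [0.318 0.502 0.024] max [0.414 0.632 0.158]
stockB 960 [ 0.4601 -0.5775  0.1275] min [ 0.417 -0.657  0.019] max [ 0.522 -0.547  0.157]
mortar 620 [ 0.2878 -0.4713  0.0419] min [ 0.239 -0.503  0.016] max [ 0.342 -0.4    0.076]
```

View pics/crop1.png

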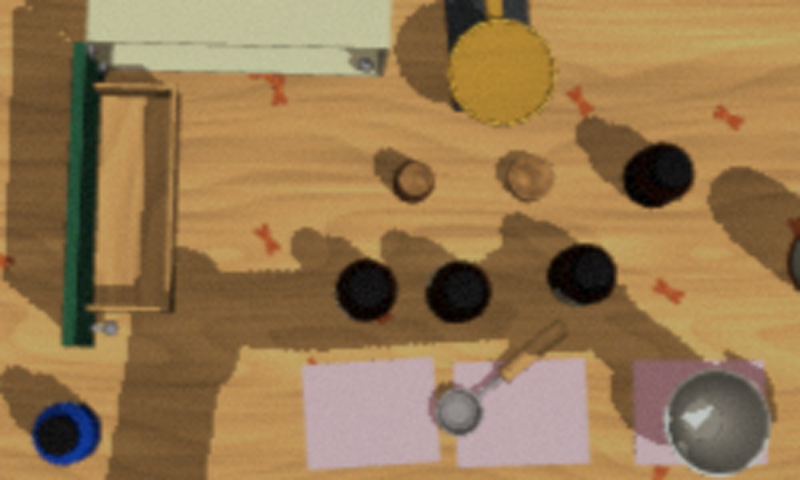

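The crop confirms four black-capped amber jars at crop px (366,290), (458,292), (582,274) and (658,175). The blue one is at (66,433). Next I'll refine the geometry.

```bash
cat >> h.py <<'E'
def captops(p,d,n,z0=.108,tol=.007):
    P=cloud(n,d); m=((abs(P[...,2]-z0)<tol)&(p.max(-1)<60)&(P[...,0]<.8)&(P[...,0]>.3)).astype(np.uint8)
    k,l,s,c=cv2.connectedComponentsWithStats(m)
    return [ray(n,*c[i],z0)[:2].round(4) for i in range(1,k) if 50<s[i,4]<260]
E
python3 - <<'E'
from h import *
for n in("side","top"):
    f=np.load(f"pics/{n}0.npz");p,d=f['p'],f['d'];P=cloud(n,d);z=P[...,2]
    r,g,b=[p[...,i].astype(int) for i in range(3)]
    print(n,'caps',captops(p,d,n))
    X,Y=P[...,0],P[...,1]
    W=lambda a,b_,c,e:(X>a)&(X<b_)&(Y>c)&(Y<e)
    def rect(nm,m,only=True):
        k,l,s,c=cv2.connectedComponentsWithStats(m.astype(np.uint8)); i=1+s[1:,4].argmax(); m=l==i
        q=P[m][:,:2].astype(np.float32); print(nm,len(q),q.mean(0).round(4),[np.round(t,4) for t in cv2.minAreaRect(q)], 'z',np.median(z[m]).round(4)); return q
    rect('tray rim',W(.36,.64,.33,.5)&(abs(z-.06)<.007)&(r-b<40))
    rect('tray floor',W(.36,.64,.33,.5)&(abs(z-.005)<.006)&(r-b<30)&(r>100))
    rect('pan',W(.55,.72,-.31,-.16)&(abs(z-.084)<.008)&(r-b>60))
    rect('door',W(.3,.72,.12,.24)&(abs(z-.153)<.009)&(g-r>10))
    rect('rack floor',W(.36,.7,.09,.2)&(abs(z-.028)<.006)&(r-b>15))
    rect('rails',W(.36,.7,.07,.2)&(abs(z-.083)<.006)&(r-b>15))
    rect('cab',W(.6,.9,-.2,.24)&(abs(z-.155)<.006)&(g-r<12))
    rect('weight',W(.78,1,-.3,-.16)&(z>.12)&(r-b>60))
for yaw in(0,):
  for pos in [(.42,-.09,.1),(.655,-.235,.18),(.45,.145,.12),(.6,.145,.12),(.5,.42,.1),(.546,-.407,.1)]:
    for phi in(45,135):
        a=np.deg2rad(phi);q=inverse_kinematics(np.array(pos),np.pi*np.array([np.cos(a),np.sin(a),0]));print(pos,phi,None if q is None else np.round(q,2))
E
```

```text
side caps [array([0.5161, 0.1881]), array([ 0.4277, -0.1009]), array([ 0.426 , -0.1965]), array([ 0.4432, -0.3256]), array([ 0.5467, -0.4086])]
tray rim 172 [0.5205 0.383 ] [array([0.5024, 0.4055]), array([0.2014, 0.1205]), np.float64(5.5863)] z 0.0591
tray floor 303 [0.5115 0.4364] [array([0.5126, 0.4371]), array([0.1689, 0.0598]), np.float64(7.0139)] z 0.0064
pan 666 [ 0.6527 -0.2374] [array([ 0.6521, -0.2375]), array([0.1146, 0.1102]), np.float64(58.4272)] z 0.0856
door 256 [0.5109 0.1891] [array([0.5178, 0.1912]), array([0.0201, 0.291 ]), np.float64(88.1657)] z 0.1519
rack floor 343 [0.534  0.1714] [array([0.5353, 0.172 ]), array([0.0416, 0.2073]), np.float64(89.6438)] z 0.0295
rails 159 [0.534  0.1133] [array([0.5339, 0.118 ]), array([0.2498, 0.0836]), np.float64(12.8262)] z 0.0825
cab 2223 [0.745  0.0201] [array([0.7378, 0.0369]), array([0.1948, 0.3276]), np.float64(1.2453)] z 0.1564
weight 2 [ 0.7818 -0.2625] [array([ 0.7818, -0.2625]), array([0.0026, 0.    ]), np.float64(148.7841)] z 0.1283
top caps [array([ 0.5481, -0.4041]), array([ 0.4435, -0.3226]), array([ 0.4275, -0.095
[... 255 characters left out ...]
an 868 [ 0.6511 -0.2367] [array([ 0.6513, -0.2363]), array([0.1102, 0.109 ]), np.float64(89.8265)] z 0.0844
door 404 [0.5182 0.1926] [array([0.5208, 0.1931]), array([0.0148, 0.2973]), np.float64(88.7756)] z 0.1528
rack floor 1313 [0.524  0.1497] [array([0.5245, 0.1498]), array([0.076 , 0.2241]), np.float64(88.6433)] z 0.0283
rails 47 [0.6362 0.1387] [array([0.6358, 0.1426]), array([0.0846, 0.0153]), np.float64(81.0601)] z 0.0836
cab 4081 [0.7446 0.0302] [array([0.7458, 0.0306]), array([0.3005, 0.1632]), np.float64(88.2949)] z 0.1555Traceback (most recent call last):
  File "<stdin>", line 18, in <module>
  File "<stdin>", line 9, in rect
ValueError: attempt to get argmax of an empty sequence
```

```bash
cat >> h.py <<'E'
RACK=np.array([.524,.147]); RY=np.array([np.cos(.0218),-np.sin(.0218)]); RX=np.array([-np.sin(.0218),-np.cos(.0218)])
HINGE=RACK-.039*RX+.146*RY
TRAY=np.array([.502,.409]); TX=np.array([np.cos(.115),np.sin(.115)])
PAN=np.array([.6517,-.2369])
def ori(jaw):  # tool down, jaw axis along world angle jaw (rad)
    f=(jaw+np.pi/2)/2; return np.pi*np.array([np.cos(f),np.sin(f),0])
def wristF(): return sensors.current_wrist_force()
E
python3 - <<'E'
from h import *
for pos in [(.428,-.098,.1),(.652,-.237,.18),(*(RACK-.075*RY),.12),(*(RACK+.075*RY),.12),(*(RACK+.075*RY),.25),(.5,.42,.1),(.4433,-.3241,.1),(.547,-.406,.1)]:
    for j in(0,np.pi):
        q=inverse_kinematics(np.array(pos),ori(j));print(np.round(pos,3),round(j,1),None if q is None else np.round(q,2))
E
```

```text
[ 0.428 -0.098  0.1  ] 0 [ 0.44  0.49 -0.37  2.13  0.32  0.58 -0.16]
[ 0.428 -0.098  0.1  ] 3.1 [-0.09  0.49  0.38  2.14 -0.33  0.56 -2.61]
[ 0.652 -0.237  0.18 ] 0 [ 0.5   0.74 -0.36  1.31  0.27  1.14  0.12]
[ 0.652 -0.237  0.18 ] 3.1 [ 0.1   0.74  0.43  1.33 -0.32  1.14 -2.58]
[0.449 0.149 0.12 ] 0 [ 0.15  0.57 -0.76  2.01  0.57  0.77 -0.95]
[0.449 0.149 0.12 ] 3.1 [ 0.34  0.74 -1.15  2.01  0.84  0.97  1.9 ]
[0.599 0.145 0.12 ] 0 [ 0.04  0.71 -0.54  1.62  0.43  0.93 -0.65]
[0.599 0.145 0.12 ] 3.1 [ 0.31  0.93 -1.15  1.61  0.9   1.21  2.11]
[0.599 0.145 0.25 ] 0 [ 0.12  0.61 -0.7   1.45  0.4   1.22 -0.62]
[0.599 0.145 0.25 ] 3.1 [ 0.31  0.76 -1.15  1.45  0.69  1.38  2.28]
[0.5  0.42 0.1 ] 0 [-0.32  0.85 -0.79  1.52  0.66  1.05 -1.27]
[0.5  0.42 0.1 ] 3.1 [-0.18  1.   -1.15  1.52  0.95  1.25  1.67]
[ 0.443 -0.324  0.1  ] 0 [ 0.8   0.61 -0.31  1.84  0.27  0.73  0.33]
[ 0.443 -0.324  0.1  ] 3.1 [ 0.31  0.63  0.43  1.85 -0.38  0.74 -2.19]
[ 0.547 -0.406  0.1  ] 0 [ 0.77  0.79 -0.31  1.44  0.26  0.96  0.4 ]
[ 0.547 -0.406  0.1  ] 3.1 [ 0.37  0.81  0.46  1.45 -0.4   0.97 -2.22]
```

```bash
cat >> h.py <<'E'
G=.092  # TCP above jar underside when gripping
def go(xy,z,o=None): ctrl.move_ptp(np.array([*xy,z]),ori(0) if o is None else o)
def line(xy,z,v=.15,g=None): return ctrl.move_l(np.array([*xy,z]),max_speed=v,guard=g)
def pick(xy,base=0.,up=.24,o=None,hover=True,opening=.085):
    xy=np.array(xy)
    ctrl.move_gripper(opening)
    if hover: go(xy,max(base+G+.09,.2),o)
    line(xy,base+G,.12,15)
    f0=wristF(); ctrl.move_gripper(0.)
    print('gap',round(sensors.current_finger_gap(),4),'z',sensors.current_ee_pos().round(4))
    line(xy,up,.15); ctrl.hold(.3); print('lift dF',(wristF()-f0).round(2),'t',round(sensors.current_t(),1))
def place(xy,base,travel=.24,o=None,opening=.085,up=.1):
    xy=np.array(xy)
    go(xy,travel,o)
    hit=line(xy,base+G+.0015,.08,12); print('place hit',hit,sensors.current_ee_pos().round(4))
    ctrl.move_gripper(opening); line(xy,base+G+up,.15)
def jars(save=None):
    for n in("top","side"):
        p,d=grab(n,save and f"{save}_{n}"); print(n,*captops(p,d,n))
def weigh(save=None):
    ctrl.hold(1.2)
    for n in("side","top"):
        p,d=grab(n,save and f"{save}_{n}"); P=cloud(n,d); r,b=p[...,0].astype(int),p[...,2].astype(int)
        near=np.hypot(P[...,0]-PAN[0],P[...,1]-PAN[1])<.06
        g=near&(r-b>50)&(P[...,2]<.1)&(P[...,2]>.05); k=near&(p.max(-1)<60)&(abs(P[...,2]-.184)<.02)
        print(n,'pan z',np.median(P[g][:,2]).round(4) if g.any() else None,g.sum(),'cap z', np.percentile(P[k][:,2],80).round(4) if k.any() else None,k.sum())
    print('t',round(sensors.current_t(),1))
E
python3 - <<'E'
from h import *
weigh()
pick((.4276,-.0982)); place(PAN,.0845); weigh('w1')
E
```

```text
side pan z 0.0861 696 cap z None 0
top pan z 0.0845 894 cap z None 0
t 1.4
gap -0.0 z [ 0.4276 -0.0982  0.092 ]
lift dF [-1.    0.13  0.53] t 7.0
place hit False [ 0.6522 -0.2369  0.1787]
side pan z 0.0857 695 cap z None 0
top pan z 0.0847 704 cap z None 0
t 11.8
```

```bash
python3 - <<'E'
from h import *
print(sensors.current_ee_pos()); jars('m1')
a=cv2.imread('pics/m1_top.png')[130:300,150:450]
b=cv2.imread('pics/m1_side.png')[130:300,150:450]
cv2.imwrite('pics/m1.png',cv2.resize(np.hstack([a,b]),(800,227)))
E
```

```text
[ 0.65171788 -0.23687277  0.27650853]
top [ 0.5482 -0.4044] [ 0.428  -0.0954] [ 0.4254 -0.1921]
side [0.5112 0.1884] [ 0.4275 -0.1011] [ 0.4254 -0.1962] [ 0.4436 -0.3267] [ 0.5466 -0.4091]
```

View pics/m1.png

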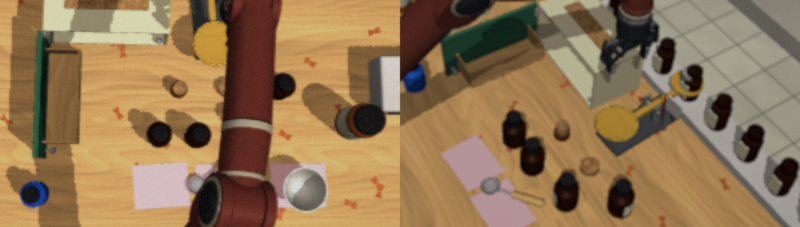

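```bash
python3 - <<'E'
from h import *
print('gap open',sensors.current_finger_gap())
xy=np.array([.4277,-.0982]); go(xy,.2)
t=sensors.current_t(); line(xy,.1,.12); print(sensors.current_t()-t,sensors.current_ee_pos(),sensors.current_ee_rot())
ims=[]
for n in("side","top"):
    p,d=grab(n); u,v=proj(n,[*xy,.1]); print(n,u,v)
    x0,y0=int(u)-60,int(v)-60; c=p[y0:y0+120,x0:x0+120,::-1].copy(); c[int(v)-y0,int(u)-x0]=(0,255,0); ims.append(cv2.resize(c,(400,400),interpolation=cv2.INTER_CUBIC))
cv2.imwrite('pics/g1.png',np.hstack(ims))
E
```

```text
gap open 0.08511967725695638
0.9833999999999996 [ 0.42843771 -0.09823529  0.10041218] [2.22077539e+00 2.22069670e+00 1.32873562e-03]
side 234.7553436965166 218.1354434405396
top 270.40730668236785 229.56290820071075
```

View pics/g1.png

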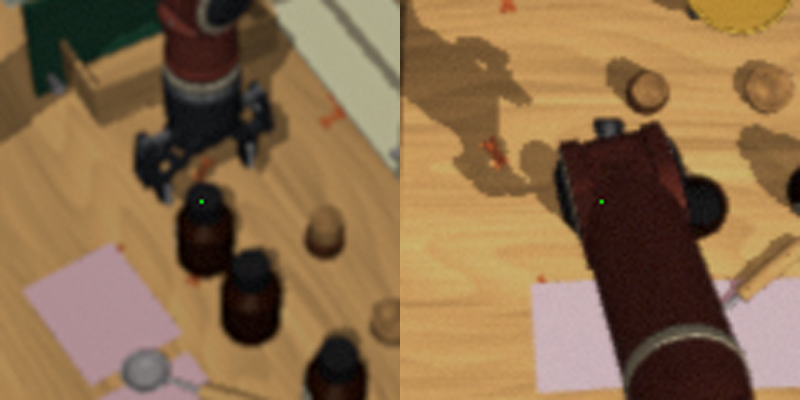

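```bash
python3 - <<'E'
from h import *
e=sensors.current_ee_pos(); print(e)
p,d=grab("side",'g2'); P=cloud("side",d)
m=(np.hypot(P[...,0]-e[0],P[...,1]-e[1])<.16)&(P[...,2]>.06)&(P[...,2]<.3)
u0,v0=map(int,proj("side",e))
for v in range(v0-30,v0+12,3):
    print(v,[ (u,*np.round(P[v,u],3)) for u in range(u0-20,u0+24,6) if P[v,u,2]>.05])
E
```

```text
[ 0.42839673 -0.09831826  0.1006485 ]
187 [(226, np.float64(0.398), np.float64(-0.103), np.float64(0.286)), (232, np.float64(0.409), np.float64(-0.121), np.float64(0.296)), (238, np.float64(0.426), np.float64(-0.129), np.float64(0.294)), (244, np.float64(0.445), np.float64(-0.133), np.float64(0.286)), (250, np.float64(0.485), np.float64(-0.103), np.float64(0.233))]
190 [(226, np.float64(0.393), np.float64(-0.111), np.float64(0.282)), (232, np.float64(0.405), np.float64(-0.129), np.float64(0.292)), (238, np.float64(0.423), np.float64(-0.134), np.float64(0.287)), (244, np.float64(0.444), np.float64(-0.134), np.float64(0.274)), (250, np.float64(0.485), np.float64(-0.103), np.float64(0.219))]
193 [(226, np.float64(0.394), np.float64(-0.108), np.float64(0.263)), (232, np.float64(0.406), np.float64(-0.126), np.float64(0.275)), (238, np.float64(0.421), np.float64(-0.137), np.float64(0.276)), (244, np.float64(0.443), np.float64(-0.136), np.float64(0.262)), (250, np.float64(0.492), np.float64(-0.092), np.float64(0.187)), (256, np.float64(0.503), np.float64(-0.111), np.float64(0.2))]
196 [(226
[... 1865 characters left out ...]
 np.float64(-0.096), np.float64(0.11)), (238, np.float64(0.436), np.float64(-0.107), np.float64(0.11))]
220 [(232, np.float64(0.413), np.float64(-0.106), np.float64(0.109)), (238, np.float64(0.432), np.float64(-0.112), np.float64(0.102))]
223 [(232, np.float64(0.414), np.float64(-0.102), np.float64(0.086)), (238, np.float64(0.43), np.float64(-0.117), np.float64(0.092)), (244, np.float64(0.459), np.float64(-0.107), np.float64(0.061))]
226 [(226, np.float64(0.402), np.float64(-0.08), np.float64(0.052)), (232, np.float64(0.412), np.float64(-0.106), np.float64(0.075)), (238, np.float64(0.428), np.float64(-0.119), np.float64(0.08)), (244, np.float64(0.452), np.float64(-0.119), np.float64(0.062))]
```

```bash
python3 - <<'E'
from h import *
print(ctrl.tip_extent)
xy=np.array([.4277,-.0982])
def tips(tag):
    p,d=grab("side"); P=cloud("side",d)
    m=(np.hypot(P[...,0]-xy[0],P[...,1]-xy[1])<.09)&(p.max(-1)<110)&(P[...,2]>.115)
    print(tag,'lowest pts',np.sort(P[m][:,2])[:12].round(3),sensors.current_ee_pos().round(4),sensors.current_finger_gap())
line(xy,.16); tips('open')
ctrl.move_gripper(0.); tips('shut')
# probe the top of the cap with shut fingers
hit=ctrl.move_l(np.array([*xy,.06]),max_speed=.03,guard=4)
print(hit,sensors.current_ee_pos().round(4),wristF().round(2)); 
line(xy,.16); tips('shut')
p,d=grab("side"); u,v=map(int,proj("side",[*xy,.16])); cv2.imwrite('pics/g3.png',cv2.resize(p[v-70:v+50,u-60:u+60,::-1],(480,480),interpolation=cv2.INTER_CUBIC))
E
```

```text
0.014
open lowest pts [0.115 0.115 0.194 0.197 0.199 0.199 0.203 0.204 0.204 0.204 0.205 0.205] [ 0.4269 -0.0983  0.1594] 0.08501050144432953
shut lowest pts [0.115 0.115 0.116 0.118 0.188 0.188 0.188 0.189 0.19  0.191 0.192 0.193] [ 0.4277 -0.0982  0.16  ] -0.0001576759055435296
True [ 0.4278 -0.0982  0.0866] [-0.07 -0.46  6.19]
shut lowest pts [0.115 0.116 0.116 0.116 0.183 0.188 0.188 0.188 0.191 0.191 0.192 0.192] [ 0.4267 -0.0983  0.159 ] -0.0002798443415954482
```

View pics/g3.png

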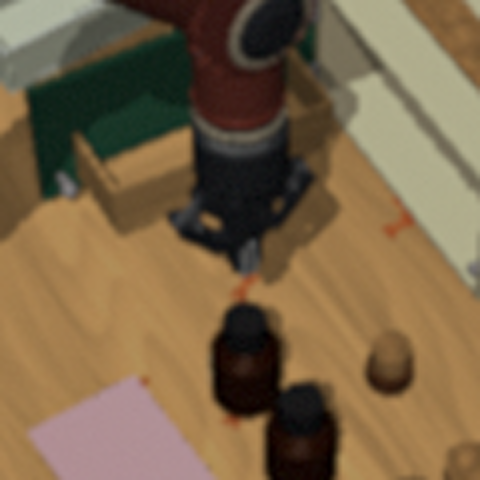

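Touching the cap top (0.108 m) with shut fingers gave a TCP reading of 0.0866. So the real tool tip stands about 35 mm higher than the readings say, and I'll correct for that. Nothing was disturbed.

```bash
sed -i 's/^G=.092.*/G=.056  # commanded TCP above jar underside when gripping (includes -35.5 mm tool-length error)/' h.py
python3 - <<'E'
from h import *
pick((.4277,-.0982),up=.2)
place(PAN,.0845,travel=.2); weigh('w1')
a=cv2.imread('pics/w1_side.png')[130:310,200:440]
cv2.imwrite('pics/w1.png',cv2.resize(a,None,fx=2.5,fy=2.5)); jars()
E
```

```text
gap 0.0386 z [ 0.4283 -0.0983  0.0565]
lift dF [ 0.14 -0.17 -5.29] t 22.8
place hit False [ 0.6525 -0.237   0.1425]
side pan z 0.0681 246 cap z 0.178 86
top pan z 0.0666 544 cap z 0.169 1
t 27.3
top [ 0.5479 -0.4037] [ 0.4261 -0.1918]
side [0.5075 0.1877] [ 0.4257 -0.1967] [ 0.4433 -0.3265] [ 0.5466 -0.4086]
```

View pics/w1.png

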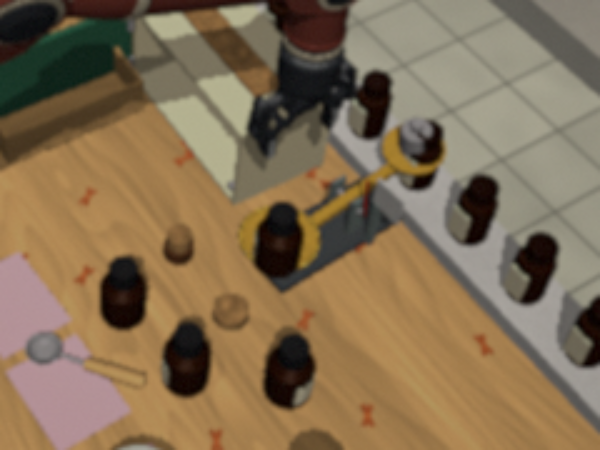

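The pan is down (0.067, with the jar cap at 0.175), so jar A is full. Next it goes to the rack.

```bash
cat >> h.py <<'E'
def at(xy,ztop,n="side",rad=.05):
    "cap-top centre near xy at height ztop"
    p,d=grab(n); c=[q for q in captops(p,d,n,ztop) if np.hypot(*(q-xy))<rad]
    return c
E
python3 - <<'E'
from h import *
print('on pan',at(PAN,.175))
pick(PAN,base=.0675,up=.2)
S=RACK+.075*RY; print(S)
place(S,.028,travel=.2,opening=.06,up=.13)
go((.45,-.25),.25)
print('in rack side',at(S,.136),'top',at(S,.136,"top")); jars('r1')
a=cv2.imread('pics/r1_side.png')[100:280,130:370]; b=cv2.imread('pics/r1_top.png')[120:300,130:370]
cv2.imwrite('pics/r1.png',cv2.resize(np.hstack([a,b]),(800,300)))
print(sensors.current_t())
E
```

```text
on pan [array([ 0.6226, -0.2697])]
gap -0.0004 z [ 0.6519 -0.2371  0.1234]
lift dF [ 0.2  -0.14  0.19] t 30.6
[0.59898218 0.14536513]
place hit False [0.5994 0.1456 0.0861]
in rack side [] top []
top [ 0.5506 -0.4046] [ 0.4258 -0.1922]
side [0.4257 0.1902] [ 0.4252 -0.1968] [ 0.4432 -0.3263] [ 0.5461 -0.4091]
36.9583
```

View pics/r1.png

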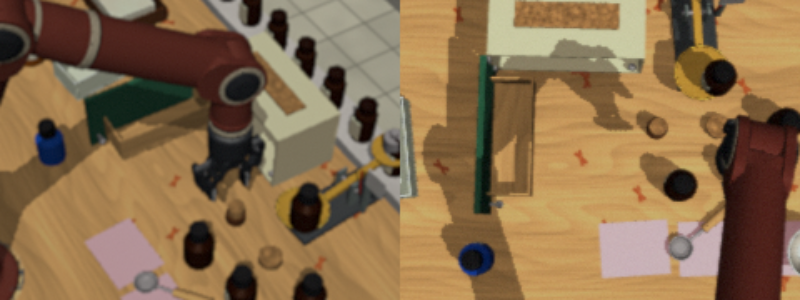

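```bash
python3 - <<'E'
from h import *
for n in("side","top"):
    p,d=grab(n); P=cloud(n,d)
    m=(np.hypot(P[...,0]-.63,P[...,1]+.26)<.08)&(p.max(-1)<60)&(P[...,2]>.1)&(P[...,2]<.25)
    q=P[m]; print(n,len(q),np.percentile(q,[2,50,98],axis=0).round(3).tolist())
    print(captops(p,d,n,.175,.01),captops(p,d,n,.192,.008))
E
```

```text
side 343 [[0.603, -0.297, 0.102], [0.622, -0.278, 0.138], [0.65, -0.249, 0.179]]
[array([ 0.6304, -0.27  ])] []
top 296 [[0.603, -0.286, 0.108], [0.626, -0.257, 0.143], [0.659, -0.235, 0.179]]
[array([ 0.6322, -0.2633])] []
```

```bash
python3 - <<'E'
from h import *
pick((.631,-.2665),base=.0675,up=.2)
for n in("side",):
    p,d=grab(n,'h1'); P=cloud(n,d); e=sensors.current_ee_pos(); print(e)
    m=(np.hypot(P[...,0]-e[0],P[...,1]-e[1])<.06)&(P[...,2]>.14)&(P[...,2]<.205)
    q=P[m]; print('body held',len(q),np.percentile(q,[2,50,98],axis=0).round(3).tolist())
S=RACK+.075*RY
place(S,.028,travel=.2,opening=.06,up=.13)
go((.45,-.25),.25)
print('in rack side',at(S,.136),'top',at(S,.136,"top")); jars('r2')
a=cv2.imread('pics/r2_side.png')[100:280,130:370]; b=cv2.imread('pics/r2_top.png')[120:300,130:370]; c=cv2.imread('pics/h1_side.png')[70:250,220:460] if 0 else cv2.imread('pics/h1.png')[70:250,220:460]
cv2.imwrite('pics/r2.png',cv2.resize(np.hstack([a,b,c]),(800,200)))
print(sensors.current_t())
E
```

```text
gap 0.0384 z [ 0.6323 -0.2666  0.1245]
lift dF [ 1.12  0.81 -5.07] t 40.5
[ 0.63068998 -0.26641422  0.199196  ]
body held 227 [[0.601, -0.297, 0.146], [0.612, -0.286, 0.175], [0.65, -0.246, 0.204]]
place hit True [0.5972 0.1413 0.1113]
in rack side [] top []
top [0.5919 0.0678] [ 0.5511 -0.405 ] [ 0.4261 -0.1921]
side [0.4695 0.1992] [0.5909 0.0643] [ 0.4261 -0.1957] [ 0.4434 -0.3264] [ 0.5463 -0.4084]
46.0667
```

View pics/r2.png

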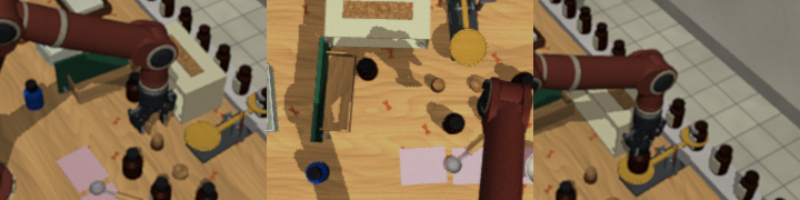

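Jar A stands upright on the counter at about (0.591, 0.066), having hit something above the rack and been released. It may have swung in the grip during the fast joint move. I'll repeat with slow straight moves, look while holding, and not release on a hit.

```bash
cat >> h.py <<'E'
def held(n="side",save=None):
    p,d=grab(n,save); P=cloud(n,d); e=sensors.current_ee_pos(); b=e[2]-G
    out=[]
    for lo,hi in((b+.005,b+.03),(b+.035,b+.062)):
        m=(np.hypot(P[...,0]-e[0],P[...,1]-e[1])<.07)&(P[...,2]>lo)&(P[...,2]<hi)
        out.append((np.percentile(P[m][:,:2],[3,97],axis=0)-e[:2]).round(3).tolist() if m.any() else None)
    print(n,'held rel low/high',out)
E
python3 - <<'E'
from h import *
xy=np.array([.5914,.066])
go((xy[0],xy[1]),.2); pick(xy,up=.2,hover=False,opening=.07); held(save='h2a')
S=RACK+.075*RY
line(S,.2,.1); held(save='h2b'); held("top",'h2bt'); print(sensors.current_ee_pos().round(4),sensors.current_t())
u,v=map(int,proj("side",[*S,.19]))
c=cv2.imread('pics/h2b.png')[v-60:v+60,u-80:u+80]; u,v=map(int,proj("side",[*xy,.19])); a=cv2.imread('pics/h2a.png')[v-60:v+60,u-80:u+80]
cv2.imwrite('pics/h2.png',cv2.resize(np.hstack([a,c]),(800,300),interpolation=cv2.INTER_CUBIC))
E
```

```text
gap 0.0387 z [0.5922 0.0661 0.0569]
lift dF [ 1.06  1.37 -3.23] t 50.8
side held rel low/high [[[-0.029, -0.031], [0.026, 0.009]], [[-0.029, -0.031], [0.023, 0.008]]]
side held rel low/high [[[-0.04, -0.03], [0.019, 0.057]], [[-0.031, -0.031], [0.021, 0.004]]]
top held rel low/high [[[-0.047, 0.049], [-0.021, 0.059]], None]
[0.5992 0.1438 0.1999] 51.8917
```

View pics/h2.png

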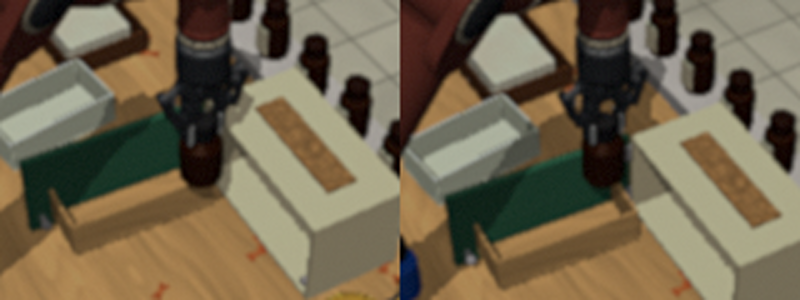

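```bash
python3 - <<'E'
from h import *
S=RACK+.071*RY
line(S,.14,.1); ctrl.hold(.3); f0=wristF()
hit=line(S,.028+G+.002,.05,6); e=sensors.current_ee_pos(); print(hit,e.round(4),(wristF()-f0).round(2))
held(save='p1'); u,v=map(int,proj("side",[*S,.1]))
cv2.imwrite('pics/p1.png',cv2.resize(cv2.imread('pics/p1.png')[v-60:v+60,u-80:u+80],(640,480),interpolation=cv2.INTER_CUBIC))
E
```

```text
False [0.5953 0.1457 0.0865] [ 0.34  0.31 -0.69]
side held rel low/high [[[-0.054, -0.045], [0.042, 0.05]], [[-0.053, -0.045], [0.042, 0.05]]]
```

View pics/p1.png

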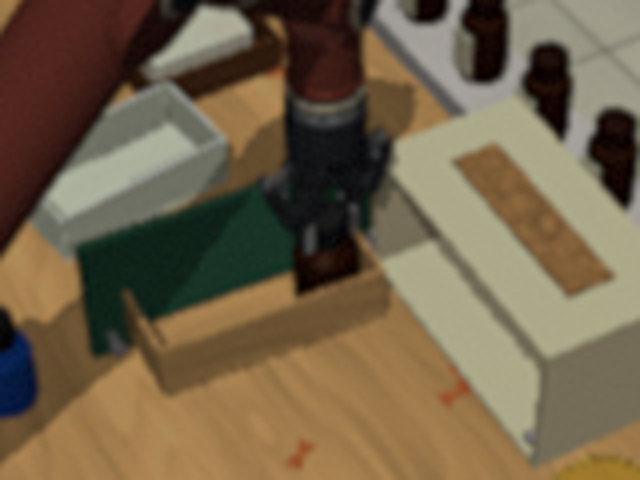

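```bash
cat >> h.py <<'E'
def place(xy,base,travel=.2,opening=.085,up=.1,v=.13,vd=.06,guard=7,mid=None):
    xy=np.array(xy)
    if mid is not None: line(mid,travel,v)
    line(xy,travel,v); ctrl.hold(.2)
    hit=line(xy,base+G+.0015,vd,guard); e=sensors.current_ee_pos(); print('place hit',hit,e.round(4))
    if hit and e[2]>base+G+.006: raise SystemExit('STOP: still holding')
    ctrl.move_gripper(opening); line(xy,base+G+up,.15)
E
python3 - <<'E'
from h import *
S=RACK+.071*RY
ctrl.move_gripper(.06); line(S,.2,.15)
pick((.4258,-.1943),up=.2); print('rack A side',at(S,.136),'top',at(S,.136,"top"))
place(PAN,.0845); weigh('w2')
print('pan jar', at(PAN,.192),at(PAN,.175)); jars()
E
```

```text
gap 0.0382 z [ 0.4263 -0.1945  0.0565]
lift dF [ 0.22 -0.3  -4.41] t 60.5
rack A side [] top [array([0.5952, 0.1471])]
place hit False [ 0.6522 -0.2369  0.1426]
side pan z 0.0685 387 cap z 0.1785 90
top pan z 0.0671 370 cap z 0.1774 104
t 66.5
pan jar [] [array([ 0.6497, -0.238 ])]
top [ 0.5479 -0.4042]
side [0.546  0.1935] [ 0.4433 -0.3264] [ 0.5466 -0.4086]
```

A is in the rack. B also takes the pan down, so it's full. Next it goes to the rack's middle slot, and then I'll weigh C.

```bash
python3 - <<'E'
from h import *
pick((.6505,-.238),base=.0675,up=.2)
S=RACK-.003*RY
place(S,.028,opening=.058,up=.13)
C=np.mean(at((.443,-.324),.108),0); print('C',C)
go((.4433,-.3241),.2)
print('rack top',at(RACK,.136,"top",.13),'C',at((.443,-.324),.108))
pick((.4433,-.3241),up=.2,hover=False)
place(PAN,.0845); weigh('w3')
print('pan jar', at(PAN,.192),at(PAN,.175)); jars()
E
```

```text
gap 0.0384 z [ 0.6514 -0.238   0.1244]
lift dF [-0.15  0.94 -4.38] t 69.5
place hit False [0.5211 0.1472 0.086 ]
C [ 0.4429 -0.3266]
rack top [array([0.5952, 0.1467]), array([0.5217, 0.1492])] C [array([ 0.4431, -0.3262])]
gap 0.0387 z [ 0.4439 -0.3243  0.0566]
lift dF [ 0.75  0.25 -3.33] t 81.9
place hit False [ 0.6522 -0.2369  0.1427]
side pan z 0.0685 373 cap z 0.1779 92
top pan z 0.0672 372 cap z 0.1769 100
t 87.7
pan jar [] [array([ 0.6492, -0.2392])]
top [ 0.548  -0.4043]
side [0.5008 0.1967] [ 0.5466 -0.4081]
```

```bash
python3 - <<'E'
from h import *
pick((.650,-.2385),base=.0675,up=.2)
S=RACK-.0755*RY
place(S,.028,opening=.058,up=.13)
go((.547,-.4064),.2)
print('rack top',at(RACK,.136,"top",.13),'D',at((.547,-.406),.108))
pick((.547,-.4064),up=.2,hover=False)
place(PAN,.0845); weigh('w4')
print('pan jar', at(PAN,.192),at(PAN,.175)); jars()
E
```

```text
gap 0.0385 z [ 0.6511 -0.2386  0.1245]
lift dF [-0.08  0.3  -3.26] t 90.7
place hit True [0.4467 0.1479 0.1377]STOP: still holding
```

```bash
python3 - <<'E'
from h import *
e=sensors.current_ee_pos(); ctrl.move_l(np.array([e[0],e[1],.2]))
held(); 
f=np.load('pics/top0.npz'); P=cloud("top",f['d']); z=P[...,2]
m=(abs(P[...,0]-.52)<.16)&(P[...,1]>.12)&(P[...,1]<.165)
rail=m&(z>.07)&(z<.1); print('rail x low',np.percentile(P[rail&(P[...,0]<.5)][:,0],[2,50,98]).round(4),'high',np.percentile(P[rail&(P[...,0]>.55)][:,0],[2,50,98]).round(4))
print('rack',at(RACK,.136,"top",.13))
p,d=grab("side",'q1'); u,v=map(int,proj("side",[.45,.147,.15]))
p2,_=grab("top",'q1t'); u2,v2=map(int,proj("top",[.5,.147,.1]))
cv2.imwrite('pics/q1.png',cv2.resize(np.hstack([p[v-60:v+60,u-70:u+70,::-1],p2[v2-60:v2+60,u2-70:u2+70,::-1]]),(800,343),interpolation=cv2.INTER_CUBIC))
E
```

```text
side held rel low/high [[[-0.039, -0.031], [0.029, 0.061]], [[-0.029, -0.03], [0.026, 0.005]]]
rail x low [0.4081 0.4082 0.4087] high [0.6339 0.6365 0.6396]
rack [array([0.5956, 0.1461]), array([0.5241, 0.1428])]
```

View pics/q1.png

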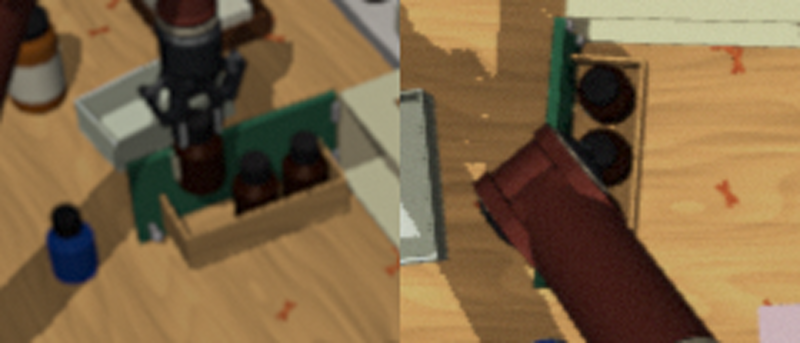

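In the q1 picture the door runs from (560,30) to (540,285) in the right-hand crop. That's more tilted than at first, so the door was probably pushed open a few degrees by the first collision. I'll re-measure it.

```bash
cat >> h.py <<'E'
def doorangle():
    "tilt of rack y axis from world x (clockwise +), from door-top points around HINGE"
    for n in("top","side"):
        p,d=grab(n); P=cloud(n,d); g=p[...,1].astype(int)-p[...,0]
        m=(g>10)&(abs(P[...,2]-.153)<.009)&(abs(P[...,0]-.52)<.18)&(P[...,1]>-.15)&(P[...,1]<.26)
        q=P[m][:,:2]; 
        if len(q)>60:
            vx,vy,x0,y0=cv2.fitLine(q.astype(np.float32),cv2.DIST_HUBER,0,.01,.01).ravel(); print(n,len(q),'tilt',np.round(np.arctan2(-vy*np.sign(vx),abs(vx)),4),'mean',q.mean(0).round(4),'y at x=.45',round(float(y0+(.45-x0)*vy/vx),4),'x range',q[:,0].min().round(3),q[:,0].max().round(3))
E
python3 - <<'E'
from h import *
def ang(f):
    pass
# same fit on the first pictures
for n in("top","side"):
    f=np.load(f"pics/{n}0.npz");p,d=f['p'],f['d'];P=cloud(n,d);g=p[...,1].astype(int)-p[...,0]
    m=(g>10)&(abs(P[...,2]-.153)<.009)&(abs(P[...,0]-.52)<.18)&(P[...,1]>-.15)&(P[...,1]<.26);q=P[m][:,:2]
    vx,vy,x0,y0=cv2.fitLine(q.astype(np.float32),cv2.DIST_HUBER,0,.01,.01).ravel();print('old',n,np.arctan2(-vy*np.sign(vx),abs(vx)),y0+(.45-x0)*vy/vx)
doorangle()
E
```

```text
old top 0.023513773 0.19416136
old side 0.024547238 0.18991855
top 175 tilt 0.0633 mean [0.5915 0.1939] y at x=.45 0.2027 x range 0.372 0.669
side 217 tilt 0.0697 mean [0.5242 0.1933] y at x=.45 0.1989 x range 0.373 0.666
```

```bash
cat >> h.py <<'E'
def slot(y,t=.0655):
    ry=np.array([np.cos(t),-np.sin(t)]); rx=np.array([-np.sin(t),-np.cos(t)])
    return HINGE+.039*rx+(y-.146)*ry
E
python3 - <<'E'
from h import *
S=slot(-.0755); print(S,slot(.072),slot(-.003))
place(S,.028,opening=.058,up=.13)
go((.547,-.4064),.2)
print('rack top',at(RACK,.136,"top",.13),'D',at((.547,-.406),.108)); doorangle()
pick((.547,-.4064),up=.2,hover=False)
place(PAN,.0845); weigh('w4')
print('pan jar', at(PAN,.192),at(PAN,.175)); jars()
E
```

```text
[0.44723774 0.15838969] [0.59442145 0.14873535] [0.51958228 0.15364434]
place hit False [0.4474 0.1585 0.0859]
rack top [array([0.5954, 0.1461]), array([0.5226, 0.1478]), array([0.4481, 0.161 ])] D [array([ 0.5462, -0.4084])]
top 412 tilt 0.063 mean [0.5187 0.1985] y at x=.45 0.2029 x range 0.372 0.669
side 124 tilt 0.0674 mean [0.5861 0.1903] y at x=.45 0.1994 x range 0.51 0.665
gap 0.0388 z [ 0.5478 -0.4066  0.0567]
lift dF [-1.19 -0.59 -2.19] t 106.1
place hit False [ 0.6522 -0.2369  0.1426]
side pan z 0.0862 378 cap z 0.1938 130
top pan z 0.0845 372 cap z 0.1938 102
t 111.8
pan jar [array([ 0.6516, -0.2397])] []
top
side [0.5457 0.1929]
```

```bash
python3 - <<'E'
from h import *
pick((.6517,-.2385),base=.0845,up=.25)
S=TRAY+.04*TX
place(S,.005,travel=.25,up=.17,v=.15)
print('tray',at(S,.113),at(S,.113,"top"),'t',sensors.current_t())
go((.45,.30),.2)
print('tray',at(S,.113),at(S,.113,"top")); doorangle()
t,s=grab("top",'e1')[0],grab("side",'e1s')[0]
cv2.imwrite('pics/e1c.png',cv2.resize(np.hstack([t[130:290,80:320,::-1],s[70:230,90:330,::-1]]),(800,267),interpolation=cv2.INTER_CUBIC)); print(sensors.current_t())
E
```

```text
gap 0.0388 z [ 0.6523 -0.2386  0.1411]
lift dF [ 0.56  0.13 -2.28] t 115.0
place hit False [0.5418 0.4137 0.0627]
tray [array([0.5447, 0.4111])] [] t 124.925
tray [array([0.5435, 0.4093])] []
top 391 tilt 0.0624 mean [0.5266 0.1979] y at x=.45 0.2027 x range 0.385 0.669
side 276 tilt 0.0705 mean [0.5041 0.1959] y at x=.45 0.1997 x range 0.374 0.664
125.875
```

View pics/e1c.png

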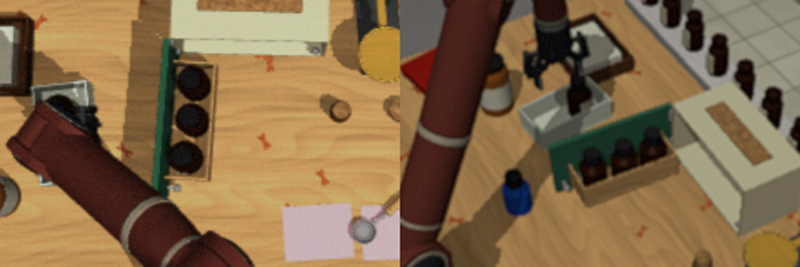

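Three jars now stand in the rack and the nearly empty one is in the tray. Next I push the door shut with closed fingers along an arc.

```bash
cat >> h.py <<'E'
def dpos(a,off,r=.25): 
    e=np.array([-np.sin(a),-np.cos(a)]); n=np.array([-np.cos(a),np.sin(a)]); return HINGE+r*e+off*n
def dori(a): return ori(np.pi/2-a)
E
python3 - <<'E'
from h import *
z=.08
ctrl.move_gripper(0.)
al=np.linspace(1.636,.25,11)
bad=[a for a in np.r_[al,.03] if inverse_kinematics(np.array([*dpos(a,.025),z]),dori(a)) is None]
print('bad',bad)
if bad: raise SystemExit
s=dpos(1.636,.075); go(s,.2,dori(1.636)); line(s,z,.15,6)
f0=wristF()
for a in al:
    hit=ctrl.move_l(np.array([*dpos(a,.025),z]),dori(a),max_speed=.08,guard=12)
    if hit: print('hit',a,sensors.current_ee_pos(),(wristF()-f0).round(1)); break
print(sensors.current_t(),sensors.current_ee_pos(),(wristF()-f0).round(2))
t,s=grab("top",'d1')[0],grab("side",'d1s')[0]
cv2.imwrite('pics/d1c.png',cv2.resize(np.hstack([t[80:280,130:370,::-1],s[70:270,120:360,::-1]]),(800,333),interpolation=cv2.INTER_CUBIC))
E
```

```text
bad []
134.4667 [ 0.58399347 -0.0526587   0.07996779] [-0.38 -0.06 -0.78]
```

View pics/d1c.png

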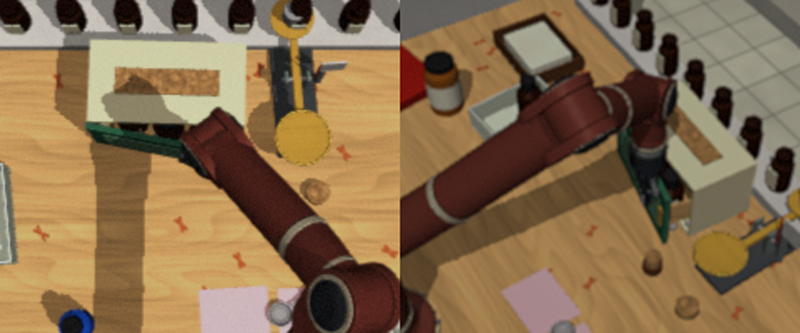

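```bash
python3 - <<'E'
from h import *
z=.08; f0=wristF()
for a in(.18,.12,.08,.055,.03,.01,-.01,-.025):
    hit=ctrl.move_l(np.array([*dpos(a,.025),z]),dori(a),max_speed=.04,guard=22)
    print(a,hit,sensors.current_ee_pos()[:2].round(4),(wristF()-f0).round(1))
    if hit: break
ctrl.hold(.3); e=sensors.current_ee_pos()
ctrl.move_l(np.array([e[0]-.07,e[1],z]),max_speed=.1); ctrl.move_l(np.array([e[0]-.07,e[1],.25]))
go((.45,-.35),.28); print(sensors.current_t())
for n in("top","side"):
    p,d=grab(n,'f_'+n); P=cloud(n,d); g=p[...,1].astype(int)-p[...,0]
    m=(g>10)&(P[...,0]>.3)&(P[...,0]<.72)&(abs(P[...,1]-.03)<.25)&(P[...,2]>.135)&(P[...,2]<.165); q=P[m][:,:2]
    if len(q)>20:
        vx,vy,x0,y0=cv2.fitLine(q.astype(np.float32),cv2.DIST_HUBER,0,.01,.01).ravel(); print(n,len(q),'door line angle a=',np.arctan2(vx*np.sign(vy),abs(vy)).round(4),q.mean(0).round(4))
    print(n,'tray jar',captops(p,d,n,.113))
t,s=cv2.imread('pics/f_top.png'),cv2.imread('pics/f_side.png')
cv2.imwrite('pics/fc.png',cv2.resize(np.hstack([t[80:280,80:340],s[70:270,130:390]]),(800,308),interpolation=cv2.INTER_CUBIC))
E
```

```text
0.18 False [ 0.6013 -0.0586] [0.5 0.7 0.2]
0.12 False [ 0.6159 -0.0623] [-0.1  1.1  1.1]
0.08 False [ 0.6242 -0.0641] [-4.   0.7  0. ]
0.055 False [ 0.6333 -0.0656] [0.  0.4 0.1]
0.03 False [ 0.6356 -0.0664] [-7.3 -0.3  2.1]
0.01 False [ 0.6345 -0.0675] [-18.4   0.1   5.2]
-0.01 True [ 0.6322 -0.0682] [-1.4 -0.1  0.1]
140.7833
top 443 door line angle a= 0.0263 [0.6566 0.0379]
top tray jar [array([0.5424, 0.4139])]
side tray jar []
```

View pics/fc.png

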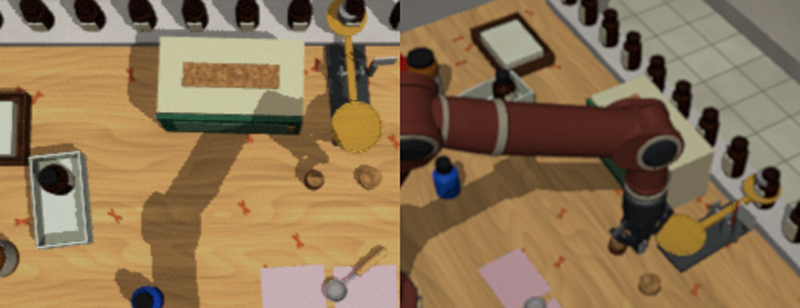

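The last picture shows the green door flush on the cabinet front at crop px (230,122), the jar upright in the tray at (57,180), and the tamper, cork lid and spoon where they started. The pushing force dropped to zero past the crest and then met a hard stop, which fits the door being seated. I'm handing the job in.

```bash
python3 - <<'E'
from h import *
ctrl.finish_job(); print(sensors.current_t())
E
```

```text
the job is handed in; nothing more can be done
the job is handed in; nothing more can be done
```

I found four jars and sorted them all. Three took the pan down and stand in the door rack, one left it up and is in the refill tray, and the door is pushed shut. I handed the job in at about 141 s.

**Last checks**
- **Door:** the panel line measured 0.026 rad against the cabinet's 0.030, so it is shut. The push force rose, dropped to zero past the catch, then met a hard stop (over 18 N).
- **Tray jar:** it stands upright at about (0.542, 0.414), seen by the top camera only because the arm hid it from the side camera.
- **Rack jars:** they were upright during the swing, with the door nearly shut. The shut door hides them, so I could not check them after the catch.
- **Other things on the counter:** the tamper, cork lid and spoon look unmoved in the last picture. I did not measure them or check the stock jars and mortar at the end.

**What went wrong along the way**
- **Tool height:** the tool stood about 35 mm higher than its readings said. My first grasp closed on air; I found the error by touching a cap and corrected for it.
- **First full jar, on the pan:** it turned up about 4 cm off the pan's centre, either knocked or shifted in the grip, so one regrasp missed.
- **First full jar, at the rack:** it then struck something above the rack, and my script released it. It landed upright beside the rack and I placed it properly afterwards.
- **Door angle:** that bump seems to have opened the door about 0.04 rad further. The third jar then touched a rail, so I re-measured the door and placed the jar cleanly.

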